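Hold a glass ornament ready for the painter

ROBOT

A 7-joint arm with a two-finger parallel gripper is mounted at the origin on the work surface. World frame = base frame: x ahead of the robot, y to its left, z up, the work surface at z = 0. Lengths are in mm, angles in degrees, forces in N, time in s.
With the tool pointing down it reaches from about 425 to 925 mm from the base axis. Payload 6.8 kg.
Tool frame: the origin (TCP) lies between the finger pads; the fingertips stand 8 mm ahead of it and the grasp point (between the pads) lies 11 mm behind it; z points along the fingers, y is the line along which they close (so a half turn about z gives the same grasp; the last joint's range is limited). The gripper opens to 88 mm and grips with 3 to 60 N. Pads are 20 mm wide; open, the fingers measure 115 mm over their backs; the gripper's body (75 mm by 178 mm) begins 61 mm behind the grasp point.
Start: joints at [68.004, 27.33, 1.283, 89.118, -0.659, 63.558, -4.761], TCP at [183.822, -649.505, 230.664] pointing down, gripper open.
Joint ranges: [-169.35, 169.35], [-19.33, 120.38], [-80.79, 83.38], [13.8, 139.57], [-78.32, 258.32], [9.67, 109.79], [-169.56, 169.56]. Speed limits (degrees/s): [136.94, 136.94, 180, 180, 180, 180, 180].

INTERFACE

Orientations are given as [roll, pitch, yaw] about the fixed x, y, z axes, in that order (R = Rz(yaw) Ry(pitch) Rx(roll)).
In Python, from cell import * gives the robot as it stands.
- The arm moves only by the shell command python3 -m creep 'ROWS'. ROWS is JSON, a list of rows, each an object with "claw": the opening, from 0 (shut) to 1 (fully open); "delta_pos": the shift along the tool's x, y, z scaled (see below), a list of three; "twist": the turn, a rotation vector about the tool's x, y, z scaled (see below), a list of three. In form: [{"claw": claw, "delta_pos": [x, y, z], "twist": [ax, ay, az]}, ...]. A call has 1 to 5 rows; each row shifts and turns the commanded pose from where the row before left it, along the tool's axes as they then stand; what a row does not reach is not made up. The controller multiplies each number of a shift by 0.15 m and each number of a turn by 180 degrees. A row lasts 1/12 s, in which the tool goes at most 41.7 mm and 7.16 degrees, less where a joint would pass 70% of its speed; a pose out of reach is approached as far as the arm can. A call with a number of a shift or a turn outside -1 to 1 is refused whole. A call with a gripper value outside its range is refused whole. The fingers move at their own pace and stop on an object; the grip force is fixed at half the most. Time passes only in rows, so rows that do not move let the fingers close. It gives the time, the measured TCP pose, the force, the opening and the grip force at its end, in the units of the state.
- get_state(): the state, without advancing time (a new reading comes with each control period).
- camera(name): name is "scene" or "top" or "wrist"; returns the picture (384x512x3 uint8, blue, green, red); there is no depth.
- get_calibration(name): a dict with "camera_matrix" (3x3 intrinsics, pixels), "rvec" (rotation vector, rad) and "tvec" (3), from world to camera coordinates, as OpenCV has them. Camera axes: x right, y down, z forward; pixel columns grow to the right and rows downward; lengths in mm; the calibration is good to about 2 mm. The wrist camera is an equidistant fisheye: a pixel r from the principal point sees the ray r / f radians off the axis. A picture is of the moment at which its call begins: read the wrist's pose just before it. get_calibration takes no time and is no camera call; for the wrist camera it gives the pose at the moment of the call.
- hand_in(): hands the job in; it is judged then, once.
The state is a dict: "time_s": time; "joints": joint angles; "qvel": joint speeds; "joint_torque": joint torques, N m; "tcp_pos": TCP position; "tool_rot": TCP orientation; "wrist_force": force on the tool from outside, world axes, zero at the start; "moment": the same for the moment, N m; "grip_width": finger opening in mm; "finger_force": force on a finger pad.
Only numpy, scipy, OpenCV 4.12 (cv2) and the standard library are available. Lean on these libraries where they do the work, as an engineer would, in place of code of your own. Each camera call takes 0.05 s, during which the arm holds its last target. There are 200 camera calls.

TASK

Draw the glass figure with the violet parcel straight up out of the drying block, carry it over the cardboard mat, tip it over to somewhere between halfway and lying level with its parcel looking upward, and finish while still holding it there in the gripper, roughly over the middle of the mat and with all of it at least 10 cm above the mat. Leave the two figures with teal parcels in their holes and do not knock or shift anything else on the bench.

Things in the scene. Friction and masses are not known exactly. Their poses are not given: they have to be found in the camera images.
- violet_center (a point): Centre, half-way up, of the loose silvered glass figure with the VIOLET parcel, upright in the drying block, head down on a thin glass pike. 200 mm tall, 70 g, widest 46 mm at the belly (12 to 48 mm above this point), head and hat below that. Axes: z along the figure from foot to top, x from its axis out towards the parcel (any direction at the start), y to its left.
- violet_legs (a point): Where to grip the violet figure, from above: on its axis, 20 mm below its flat top and 80 mm above violet_center, in the legs, a plain cylinder 34 mm across and 51 mm long that ends at the top. Same axes as violet_center.
- violet_parcel (a point): Middle of the outer face of the violet figure's parcel, a box 26 mm wide and 24 mm high with gold ribbon that stands out from one side of the belly: 36 mm from the figure's axis, 30 mm above violet_center. Same axes as violet_center.
- violet_foot (a point): Foot of the violet figure: the lower end of its pike (9 mm thick, 60 mm long), on its axis, 100 mm below violet_center; at the start it rests on the floor of a hole, 36 mm below the block's top. Same axes as violet_center.
- rack: Fixed drying block of pale pine, 75 x 300 x 45 mm (x, y, z), origin at the centre of its underside on the bench, x across, y along its row of five holes, z up. Holes at y = -110, -55, 0, 55, 110 mm, 11.5 mm wide, 36 mm deep from the top; the three figures stand in the two end holes and the middle one in any order, the other two are empty.
- teal_a_center (a point): Centre, half-way up, of a figure with a TEAL parcel, otherwise the same as the violet one; a bystander that stays in its hole.
- teal_b_center (a point): Centre, half-way up, of the other figure with a TEAL parcel; a bystander that stays in its hole.
- mat_center (a point): Middle of the top of the painter's cardboard mat, a fixed paint-spotted sheet 200 x 240 x 4 mm (x, y, z) lying on the bench at the other side from the drying block.
- jar_violet: Loose paint jar, 64 mm across, 75 mm tall, violet paint, green cap, on the far part of the bench; origin at the centre of its underside. A bystander.
- jar_blue: Loose paint jar, 64 mm across, 75 mm tall, blue paint, yellow cap; origin at the centre of its underside. A bystander.
- jar_red: Loose paint jar, 56 mm across, 62 mm tall, red paint, white cap; origin at the centre of its underside. A bystander.
- white_bottle: Loose white bottle with green cap, 54 mm across, 170 mm tall; origin at the centre of its underside. A bystander.
- flat_brush: Loose flat brush 190 mm long lying on the bench. A bystander.
Mind the look-alikes: they are no part of the job. Leave any blue or red look-alike of the part that bears violet_center alone.

How it is judged:
By the outcome, as a careful person would: the job done as asked, in the order asked, and still so for the second after the job is handed in, while the arm keeps its last pose, push and grip.
It also fails if it takes over 40 s, if anything falls off the work surface, if the arm or the gripper's body presses on something with over 40 N, if the wrist force passes 120 N, or if a joint passes its speed limit or range.

## Working session

There is one attempt and no reset: what is moved stays moved. The work goes in short steps, Python scripts to look and compute and a shell command to move; the robot and the scene stay as the last step left them, time stands still between calls to the robot, and variables do not carry over. Pictures are saved under pics/ and viewed, at most 10 in all, crops included, and the job is handed in when it is done.

```bash
mkdir -p pics; python3 - <<'E'
from cell import *
import cv2,numpy as np
for n in("scene","top"):
    im=camera(n); cv2.imwrite(f"pics/{n}0.png",im)
    c=get_calibration(n); R=cv2.Rodrigues(np.array(c["rvec"],float))[0]
    print(n,np.round(c["camera_matrix"],1).tolist(),np.round(-R.T@np.array(c["tvec"]).ravel()),np.round(R[2],2))
s=get_state();print({k:s[k] for k in("time_s","tcp_pos","tool_rot","grip_width","joints")})
E
```

```text
scene [[489.4, 0.0, 254.7], [0.0, 489.4, 192.8], [0.0, 0.0, 1.0]] [1431.  273. 1160.] [-0.65 -0.16 -0.75]
top [[394.7, 0.0, 249.6], [0.0, 394.7, 181.4], [0.0, 0.0, 1.0]] [ 289.   60. 1394.] [ 0.2   0.02 -0.98]
{'time_s': 0.1, 'tcp_pos': array([ 183.69192642, -648.98294766,  229.79963108]), 'tool_rot': array([-1.79907491e+02,  6.07519123e-03,  1.58065112e+01]), 'grip_width': 87.76495499092697, 'joints': array([68.00303869, 27.37071401,  1.27845769, 89.17031066, -0.65873706,
       63.55899798, -4.76079751])}
```

View pics/scene0.png

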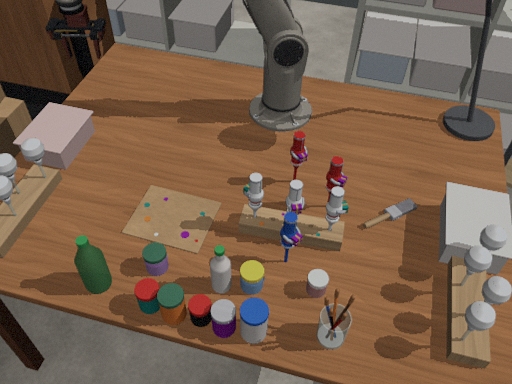

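View pics/top0.png

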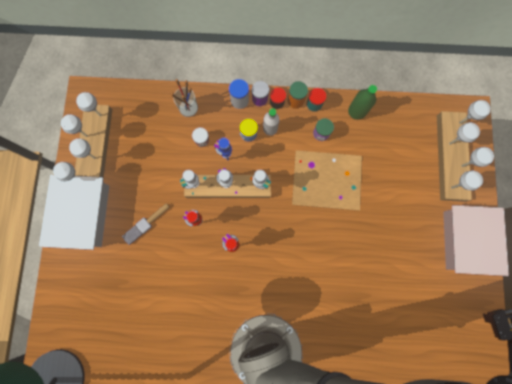

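The tops of three silver figures stand at top-view (189,180), (225,178) and (260,178). The scene view shows a violet parcel on the middle one at (295,205), and teal parcels at (246,190) and (343,208). Possible mistakes are the red figures at scene (299,150) and (336,175) and the blue one at (290,232), since all three carry violet parcels. My choice is the silver middle figure in the block.

```bash
cat > h.py <<'E'
import cv2,numpy as np
from cell import *
def cal(n):
    c=get_calibration(n); return np.array(c["camera_matrix"],float),cv2.Rodrigues(np.array(c["rvec"],float))[0],np.array(c["tvec"],float).ravel()
def ray(n,p):
    K,R,t=cal(n); d=R.T@np.linalg.inv(K)@np.array([p[0],p[1],1.]); return -R.T@t,d
def onz(n,p,z):
    o,d=ray(n,p); return o+d*(z-o[2])/d[2]
def proj(n,X):
    K,R,t=cal(n); q=K@(R@np.array(X,float)+t); return q[:2]/q[2]
E
python3 - <<'E'
from h import *
r=lambda v:np.round(v).astype(int).tolist()
s=cv2.imread("pics/scene0.png");t=cv2.imread("pics/top0.png")
for p in[(189,178),(225,176),(260,176)]:print("figtop",r(onz("top",p,209)))
for p in[(257,175),(296,182),(337,189)]:print("figtop scene",r(onz("scene",p,209)))
for p in[(191,218),(231,244),(224,148)]:print("lookalike (z150)",r(onz("top",p,150)))
for p in[(295,152),(361,155),(360,209),(293,206)]:print("mat",r(onz("top",p,4)))
for p in[(185,196),(271,196),(270,177)]:print("rack",r(onz("top",p,45)))
for p in[(272,115)]:print("bottle",r(onz("top",p,170)))
print("greencap",r(onz("top",(324,126),75)))
for n,im in(("scene",s),("top",t)):
    h=cv2.cvtColor(im,cv2.COLOR_BGR2HSV)
    m=cv2.inRange(h,(135,90,40),(165,255,255))
    k,l,st,c=cv2.connectedComponentsWithStats(m)
    print(n,[(r(c[i]),int(st[i,4])) for i in range(1,k) if st[i,4]>5])
a=cv2.resize(s[140:260,225:365],None,fx=4,fy=4,interpolation=cv2.INTER_CUBIC)
b=cv2.resize(t[140:210,175:275],None,fx=2.3,fy=4,interpolation=cv2.INTER_CUBIC)
b=cv2.resize(t[140:210,190:260],(230,230),interpolation=cv2.INTER_CUBIC)
o=np.zeros((480,800,3),np.uint8);o[:,:560]=a;o[:230,565:795]=b
cv2.imwrite("pics/crop.png",o)
E
```

```text
figtop [530, 266, 209]
figtop [542, 156, 209]
figtop [548, 49, 209]
figtop scene [543, 55, 209]
figtop scene [538, 162, 209]
figtop scene [532, 271, 209]
lookalike (z150) [414, 259, 150]
lookalike (z150) [339, 128, 150]
lookalike (z150) [649, 170, 150]
mat [689, -77, 4]
mat [690, -317, 4]
mat [492, -313, 4]
mat [490, -76, 4]
rack [499, 303, 45]
rack [515, 6, 45]
rack [582, 12, 45]
bottle [763, 19, 170]
greencap [768, -168, 75]
scene [([300, 157], 33), ([305, 154], 16), ([344, 177], 13), ([341, 181], 28), ([341, 186], 6), ([166, 198], 12), ([293, 207], 25), ([299, 207], 22), ([185, 234], 49), ([299, 235], 21), ([294, 240], 42), ([224, 328], 306)]
top [([259, 102], 50), ([216, 146], 15), ([311, 165], 33), ([340, 197], 9), ([185, 217], 10), ([228, 236], 16), ([224, 239], 14)]
```

View pics/crop.png

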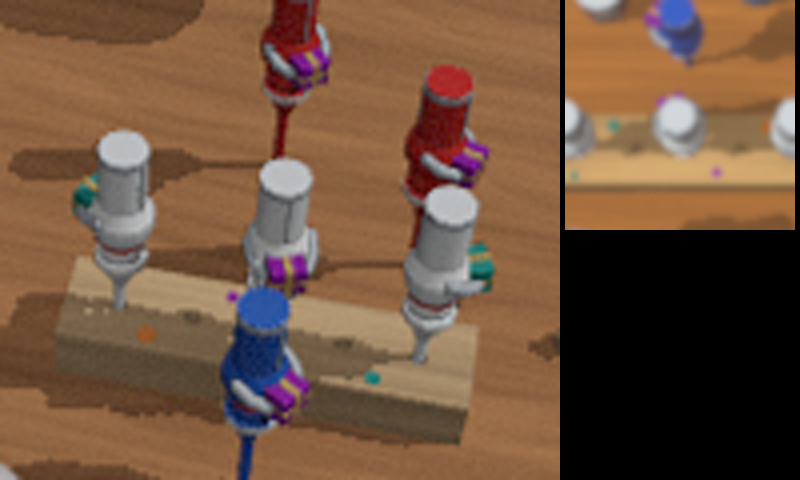

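The crop confirms it. The silver middle figure at scene (296,182) has its violet parcel at (297,208), facing roughly +x, and both end figures have teal parcels. Next I raise the arm and swing it toward the block while working out the parcel direction.

```bash
python3 - <<'E'
from h import *
for n,p in(("scene",(297,208)),("top",(223,170.5))):
    q=onz(n,p,139);d=q[:2]-[540,159];print(n,np.round(q),np.hypot(*d),np.degrees(np.arctan2(d[1],d[0])))
E
python3 -m creep '[{"claw":1,"delta_pos":[0.1,-0.05,-0.2],"twist":[0,0,-0.039]},{"claw":1,"delta_pos":[0.15,-0.05,-0.2],"twist":[0,0,-0.039]},{"claw":1,"delta_pos":[0.2,-0.03,-0.15],"twist":[0,0,-0.039]},{"claw":1,"delta_pos":[0.25,0,-0.1],"twist":[0,0,-0.039]},{"claw":1,"delta_pos":[0.25,0,-0.1],"twist":[0,0,-0.039]}]'
```

```text
scene [567. 177. 139.] 32.236269556400075 33.12373587225818
top [575. 170. 139.] 36.92690617119043 16.581812869376314
time_s: 0.52
tcp_pos: [295.7, -554.8, 344.1]
tool_rot: [180.0, 0.0, 51.2]
wrist_force: [1.3, 0.2, -1.1]
grip_width: 87.8
finger_force: 0.0
```

```bash
python3 -m creep '[{"claw":1,"delta_pos":[0.25,0,0],"twist":[0,0,-0.017]},{"claw":1,"delta_pos":[0.25,0,0],"twist":[0,0,-0.017]},{"claw":1,"delta_pos":[0.25,0,0],"twist":[0,0,-0.017]},{"claw":1,"delta_pos":[0.25,0,0],"twist":[0,0,-0.017]},{"claw":1,"delta_pos":[0.25,0,0],"twist":[0,0,-0.017]}]'
python3 -m creep '[{"claw":1,"delta_pos":[0.25,0,0],"twist":[0,0,-0.017]},{"claw":1,"delta_pos":[0.25,0,0],"twist":[0,0,-0.017]},{"claw":1,"delta_pos":[0.25,0,0],"twist":[0,0,-0.017]},{"claw":1,"delta_pos":[0.25,0,0],"twist":[0,0,-0.017]},{"claw":1,"delta_pos":[0.25,0,0],"twist":[0,0,-0.017]}]'
python3 -m creep '[{"claw":1,"delta_pos":[0.25,0,0],"twist":[0,0,-0.017]},{"claw":1,"delta_pos":[0.25,0,0],"twist":[0,0,-0.017]},{"claw":1,"delta_pos":[0.25,0,0],"twist":[0,0,-0.017]},{"claw":1,"delta_pos":[0,0,0],"twist":[0,0,-0.017]},{"claw":1,"delta_pos":[0,0,0],"twist":[0,0,-0.017]}]'
```

```text
time_s: 0.93
tcp_pos: [397.4, -396.6, 342.7]
tool_rot: [-180.0, -0.0, 66.4]
wrist_force: [0.9, -0.3, 0.3]
grip_width: 87.6
finger_force: 0.0
time_s: 1.35
tcp_pos: [453.6, -218.4, 342.8]
tool_rot: [-180.0, -0.0, 81.7]
wrist_force: [0.2, -0.9, 0.4]
grip_width: 87.9
finger_force: 0.0
time_s: 1.77
tcp_pos: [464.0, -105.5, 343.2]
tool_rot: [-180.0, 0.0, 97.3]
wrist_force: [0.3, -0.8, -0.1]
grip_width: 87.9
finger_force: 0.0
```

```bash
python3 -m creep '[{"claw":1,"delta_pos":[0.21,0.09,0],"twist":[0,0,0]},{"claw":1,"delta_pos":[0.21,0.09,0],"twist":[0,0,0]},{"claw":1,"delta_pos":[0.21,0.09,0],"twist":[0,0,0]},{"claw":1,"delta_pos":[0.21,0.09,0],"twist":[0,0,0]},{"claw":1,"delta_pos":[0.21,0.09,0],"twist":[0,0,0]}]'
python3 -m creep '[{"claw":1,"delta_pos":[0.21,0.09,0],"twist":[0,0,0]},{"claw":1,"delta_pos":[0.21,0.09,0],"twist":[0,0,0]},{"claw":1,"delta_pos":[0.21,0.1,0],"twist":[0,0,0]},{"claw":1,"delta_pos":[0,0,0],"twist":[0,0,-0.039]},{"claw":1,"delta_pos":[0,0,0],"twist":[0,0,-0.039]}]'
python3 -m creep '[{"claw":1,"delta_pos":[0,0,0],"twist":[0,0,0]},{"claw":1,"delta_pos":[0,0,0],"twist":[0,0,0]}]'
python3 - <<'E'
from h import *
s=get_state();K,R,t=cal("wrist");im=camera("wrist")
np.savez("w1.npz",K=K,R=R,t=t);cv2.imwrite("pics/w1.png",im)
print(s["joints"].round(1),K.round(1).tolist(),(-R.T@t).round(),R[2].round(2))
E
```

```text
time_s: 2.18
tcp_pos: [512.4, 57.4, 343.0]
tool_rot: [-180.0, 0.0, 96.8]
wrist_force: [0.7, 0.2, -0.3]
grip_width: 88.0
finger_force: 0.0
time_s: 2.6
tcp_pos: [542.4, 157.9, 342.6]
tool_rot: [-180.0, -0.1, 111.4]
wrist_force: [0.0, -0.1, -0.2]
grip_width: 87.7
finger_force: 0.0
time_s: 2.77
tcp_pos: [542.8, 154.5, 342.7]
tool_rot: [-179.9, -0.0, 110.6]
wrist_force: [-0.4, -1.1, -0.3]
grip_width: 87.8
finger_force: 0.0
[ 13.   16.8 -43.8  93.9  12.   74.2 -12.2] [[297.3, 0.0, 255.0], [0.0, 297.3, 187.7], [0.0, 0.0, 1.0]] [517. 225. 499.] [ 0.1  -0.25 -0.96]
```

View pics/w1.png

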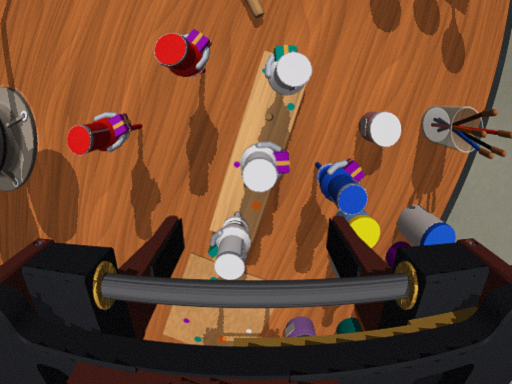

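The wrist view shows the violet figure's flat top at (260,174) and its parcel's outer face at about (289,161). The fingers are clear of everything.

```bash
python3 - <<'E'
from h import *
d=np.load("w1.npz");K,R,t=d["K"],d["R"],d["t"]
def w(p,z):
    v=(np.array(p)-K[:2,2])/K[0,0];th=np.hypot(*v);u=v/th
    r=R.T@np.array([*(u*np.sin(th)),np.cos(th)]);o=-R.T@t
    return o+r*(z-o[2])/r[2]
a=w((260,174),209);b=w((289,161),139);print(a.round(),b.round(),np.hypot(*(b-a)[:2]),np.degrees(np.arctan2(*(b-a)[1::-1])))
print("neighbour teal",w((230,267),209).round(),w((292,71),209).round(),"blue",w((350,198),200).round())
s=get_state();y=np.radians(s["tool_rot"][2]);e=a[:2]-s["tcp_pos"][:2]
print(e,"tool xy/150:",e@[np.cos(y),np.sin(y)]/150,e@[np.sin(y),-np.cos(y)]/150)
E
```

```text
[545. 163. 209.] [580. 176. 139.] 36.950064053317845 21.029235460199686
neighbour teal [552.  51. 209.] [538. 270. 209.] blue [648. 171. 200.]
[2.52766686 8.96826548] tool xy/150: 0.05005204183510983 0.03678872432630136
```

```bash
python3 -m creep '[{"claw":1,"delta_pos":[0.041,0.022,0.1],"twist":[0,0,0]},{"claw":1,"delta_pos":[0,0,0.2],"twist":[0,0,0]},{"claw":1,"delta_pos":[0,0,0.2],"twist":[0,0,0]},{"claw":1,"delta_pos":[0,0,0.2],"twist":[0,0,0]},{"claw":1,"delta_pos":[0,0,0.1],"twist":[0,0,0]}]'
python3 -m creep '[{"claw":1,"delta_pos":[0,0,0.1],"twist":[0,0,0]},{"claw":1,"delta_pos":[0,0,0.1],"twist":[0,0,0]},{"claw":1,"delta_pos":[0,0,0.1],"twist":[0,0,0]},{"claw":1,"delta_pos":[0,0,0],"twist":[0,0,0]},{"claw":1,"delta_pos":[0,0,0],"twist":[0,0,0]}]'
python3 - <<'E'
from h import *
s=get_state();print(s["tcp_pos"],s["tool_rot"])
K,R,t=cal("wrist");im=camera("wrist");cv2.imwrite("pics/w2.png",im)
E
```

```text
time_s: 3.23
tcp_pos: [542.3, 159.9, 219.8]
tool_rot: [-179.8, 0.0, 110.6]
wrist_force: [0.1, -0.1, 0.1]
grip_width: 87.9
finger_force: 0.0
time_s: 3.65
tcp_pos: [543.5, 161.0, 177.9]
tool_rot: [-179.9, 0.0, 110.7]
wrist_force: [0.2, 0.4, -0.3]
grip_width: 87.6
finger_force: 0.0
[543.52456149 160.97765058 177.85933512] [-1.79915728e+02  7.94377892e-03  1.10682889e+02]
```

View pics/w2.png

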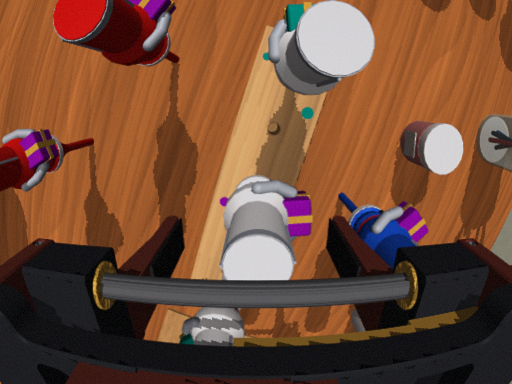

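The legs, at about (258,260), sit centred between the fingers, which show at about 183 and 330. The parcel points along the closing line, so I close the gripper.

```bash
for i in 1 2 3; do python3 -m creep '[{"claw":0,"delta_pos":[0,0,0],"twist":[0,0,0]},{"claw":0,"delta_pos":[0,0,0],"twist":[0,0,0]},{"claw":0,"delta_pos":[0,0,0],"twist":[0,0,0]},{"claw":0,"delta_pos":[0,0,0],"twist":[0,0,0]},{"claw":0,"delta_pos":[0,0,0],"twist":[0,0,0]}]'; done
```

```text
time_s: 4.12
tcp_pos: [544.0, 161.8, 178.5]
tool_rot: [180.0, 0.0, 110.8]
wrist_force: [-0.1, -0.6, -0.3]
grip_width: 58.3
finger_force: 0.0
time_s: 4.53
tcp_pos: [543.9, 161.8, 178.1]
tool_rot: [180.0, -0.0, 110.8]
wrist_force: [0.1, 0.4, 0.2]
grip_width: 34.0
finger_force: 30.0
time_s: 4.95
tcp_pos: [543.9, 161.7, 178.1]
tool_rot: [180.0, 0.0, 110.8]
wrist_force: [-0.6, 0.5, 0.3]
grip_width: 33.3
finger_force: 30.0
```

```bash
python3 -m creep '[{"claw":0,"delta_pos":[0,0,-0.03],"twist":[0,0,0]},{"claw":0,"delta_pos":[0,0,-0.07],"twist":[0,0,0]},{"claw":0,"delta_pos":[0,0,-0.1],"twist":[0,0,0]},{"claw":0,"delta_pos":[0,0,-0.1],"twist":[0,0,0]},{"claw":0,"delta_pos":[0,0,-0.1],"twist":[0,0,0]}]'
python3 -m creep '[{"claw":0,"delta_pos":[0,0,-0.13],"twist":[0,0,0]},{"claw":0,"delta_pos":[0,0,-0.15],"twist":[0,0,0]},{"claw":0,"delta_pos":[0,0,-0.15],"twist":[0,0,0]},{"claw":0,"delta_pos":[0,0,-0.15],"twist":[0,0,0]},{"claw":0,"delta_pos":[0,0,-0.15],"twist":[0,0,0]}]'
python3 -m creep '[{"claw":0,"delta_pos":[0,0,-0.15],"twist":[0,0,0]},{"claw":0,"delta_pos":[0,0,-0.15],"twist":[0,0,0]},{"claw":0,"delta_pos":[0,0,-0.15],"twist":[0,0,0]},{"claw":0,"delta_pos":[0,0,-0.1],"twist":[0,0,0]},{"claw":0,"delta_pos":[0,0,-0.05],"twist":[0,0,0]}]'
python3 - <<'E'
from h import *
s=get_state();print(s["joints"].round(1))
E
```

```text
time_s: 5.37
tcp_pos: [543.7, 161.8, 239.7]
tool_rot: [180.0, -0.0, 110.9]
wrist_force: [-0.2, -0.2, -0.5]
grip_width: 33.5
finger_force: 30.0
time_s: 5.78
tcp_pos: [543.4, 161.9, 349.8]
tool_rot: [180.0, 0.0, 110.9]
wrist_force: [0.1, 0.3, -1.3]
grip_width: 33.3
finger_force: 30.0
time_s: 6.2
tcp_pos: [544.0, 162.4, 441.0]
tool_rot: [179.8, 0.0, 110.9]
wrist_force: [-0.1, -0.2, -0.7]
grip_width: 33.7
finger_force: 30.0
[ 12.5  14.6 -44.4  84.1  10.2  85.3 -10.9]
```

```bash
python3 -m creep '[{"claw":0,"delta_pos":[-0.08,0,0],"twist":[0,0,0.01]},{"claw":0,"delta_pos":[-0.14,0,0],"twist":[0,0,0.015]},{"claw":0,"delta_pos":[-0.18,0,0],"twist":[0,0,0.018]},{"claw":0,"delta_pos":[-0.18,0,0],"twist":[0,0,0.018]},{"claw":0,"delta_pos":[-0.18,0,0],"twist":[0,0,0.018]}]'
python3 -m creep '[{"claw":0,"delta_pos":[-0.18,0,0],"twist":[0,0,0.018]},{"claw":0,"delta_pos":[-0.18,0,0],"twist":[0,0,0.018]},{"claw":0,"delta_pos":[-0.18,0,0],"twist":[0,0,0.018]},{"claw":0,"delta_pos":[-0.18,0,0],"twist":[0,0,0.018]},{"claw":0,"delta_pos":[-0.18,0,0],"twist":[0,0,0.018]}]'
python3 -m creep '[{"claw":0,"delta_pos":[-0.18,0,0],"twist":[0,0,0.018]},{"claw":0,"delta_pos":[-0.18,0,0],"twist":[0,0,0.018]},{"claw":0,"delta_pos":[-0.14,0,0],"twist":[0,0,0.018]},{"claw":0,"delta_pos":[-0.08,0,0],"twist":[0,0,0]},{"claw":0,"delta_pos":[0,0,0],"twist":[0,0,0]}]'
python3 - <<'E'
from h import *
s=get_state();print(s["joints"].round(1))
E
```

```text
time_s: 6.62
tcp_pos: [573.5, 47.8, 435.8]
tool_rot: [-179.8, 0.0, 96.2]
wrist_force: [-0.4, -0.6, -1.9]
grip_width: 33.4
finger_force: 30.0
time_s: 7.03
tcp_pos: [572.8, -87.1, 435.7]
tool_rot: [-179.8, 0.1, 80.0]
wrist_force: [0.4, 0.0, -0.9]
grip_width: 33.8
finger_force: 30.0
time_s: 7.45
tcp_pos: [551.9, -171.5, 436.7]
tool_rot: [-179.9, 0.1, 70.4]
wrist_force: [0.6, -0.9, -0.9]
grip_width: 33.6
finger_force: 30.0
[ 34.1  13.5 -28.8  83.8   6.5  84.5 -14.3]
```

```bash
python3 -m creep '[{"claw":0,"delta_pos":[0,0,0],"twist":[-0.02,0,0]},{"claw":0,"delta_pos":[0,0,0],"twist":[-0.03,0,0]},{"claw":0,"delta_pos":[0,0,0],"twist":[-0.03,0,0]},{"claw":0,"delta_pos":[0,0,0],"twist":[-0.03,0,0]},{"claw":0,"delta_pos":[0,0,0],"twist":[-0.03,0,0]}]'
python3 -m creep '[{"claw":0,"delta_pos":[0,0,0],"twist":[-0.03,0,0]},{"claw":0,"delta_pos":[0,0,0],"twist":[-0.03,0,0]},{"claw":0,"delta_pos":[0,0,0],"twist":[-0.03,0,0]},{"claw":0,"delta_pos":[0,0,0],"twist":[-0.03,0,0]},{"claw":0,"delta_pos":[0,0,0],"twist":[-0.03,0,0]}]'
python3 - <<'E'
from h import *
s=get_state();print(s["joints"].round(1))
E
```

```text
time_s: 7.87
tcp_pos: [553.8, -165.0, 438.0]
tool_rot: [154.5, -0.0, 70.9]
wrist_force: [0.3, -0.3, -0.1]
grip_width: 33.6
finger_force: 30.0
time_s: 8.28
tcp_pos: [553.3, -164.7, 437.8]
tool_rot: [127.5, 0.0, 70.9]
wrist_force: [1.3, -1.4, -1.1]
grip_width: 33.7
finger_force: 30.0
[ 42.1 -12.7 -31.4 123.7   7.8  15.5 -17.5]
```

```bash
python3 -m creep '[{"claw":0,"delta_pos":[0,-0.1,0.08],"twist":[0,0,0]},{"claw":0,"delta_pos":[0,-0.1,0.08],"twist":[0,0,0]},{"claw":0,"delta_pos":[0,-0.1,0.08],"twist":[0,0,0]},{"claw":0,"delta_pos":[0,-0.1,0.08],"twist":[0,0,0]},{"claw":0,"delta_pos":[0,-0.1,0.08],"twist":[0,0,0]}]'
python3 -m creep '[{"claw":0,"delta_pos":[-0.05,0,0],"twist":[-0.028,0,0]},{"claw":0,"delta_pos":[-0.05,0,0],"twist":[-0.028,0,0]},{"claw":0,"delta_pos":[0,0,0],"twist":[-0.028,0,0]},{"claw":0,"delta_pos":[0,0,0],"twist":[0,0,0]},{"claw":0,"delta_pos":[0,0,0],"twist":[0,0,0]}]'
python3 - <<'E'
from h import *
s=get_state();print(s["joints"].round(1))
from scipy.spatial.transform import Rotation as Q
z=Q.from_euler("xyz",s["tool_rot"],degrees=True).as_matrix()[:,2]
P=lambda d:s["tcp_pos"]+z*d
print("tilt",np.degrees(np.arccos(-z[2])),"legs",P(-11),"ctr",P(69),"foot",P(169))
c=P(69);u,v=proj("scene",c).astype(int)
a=cv2.resize(camera("scene")[v-90:v+90,u-110:u+110],None,fx=3,fy=3,interpolation=cv2.INTER_CUBIC)
cv2.imwrite("pics/f1.png",a);cv2.imwrite("pics/f2.png",camera("scene"));print(u,v)
E
```

```text
time_s: 8.7
tcp_pos: [551.6, -169.8, 372.2]
tool_rot: [128.0, 0.2, 70.3]
wrist_force: [0.1, -0.1, -0.7]
grip_width: 33.4
finger_force: 30.0
time_s: 9.12
tcp_pos: [546.8, -181.5, 370.9]
tool_rot: [125.2, 1.3, 69.0]
wrist_force: [0.3, 0.4, -0.6]
grip_width: 33.5
finger_force: 30.0
[ 31.4  -8.4 -24.3 131.9  76.8  10.2 -86.4]
tilt 54.81095428121538 legs [ 538.49547653 -178.16740308  377.21977268] ctr [ 599.14318503 -202.58979251  331.11768651] foot [ 674.95282065 -233.11777929  273.4900788 ]
153 135
```

View pics/f1.png

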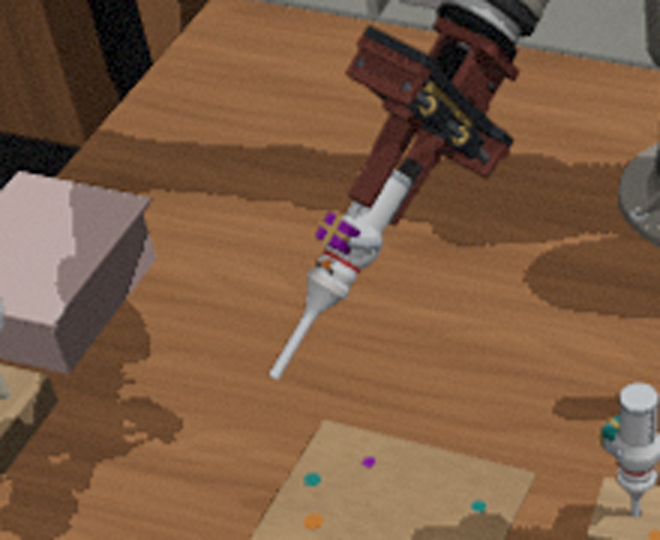

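View pics/f2.png

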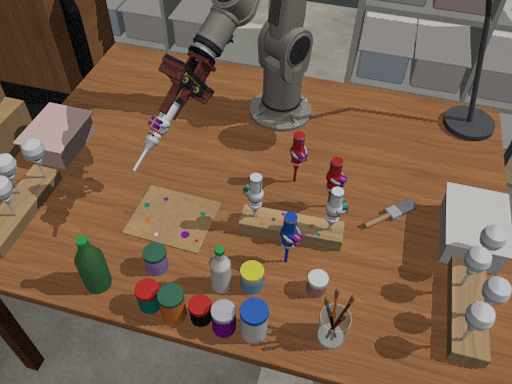

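The figure hangs tilted in the grip over the mat, with its foot at scene (135,171) and its parcel on the upper side at (155,122). I'll check these pixels against the pose I expect.

```bash
python3 - <<'E'
from h import *
from scipy.spatial.transform import Rotation as Q
s=get_state();M=Q.from_euler("xyz",s["tool_rot"],degrees=True).as_matrix();x,y,z=M.T;t=s["tcp_pos"]
c=t+69*z
print("foot",proj("scene",t+169*z))
for a in(-60,-30,-15,0,15,30,60):
    e=y*np.cos(np.radians(a))+x*np.sin(np.radians(a));print(a,proj("scene",c-30*z+36*e).round(1),"parcel elev",np.degrees(np.arcsin(e[2])).round())
im=cv2.imread("pics/f2.png");h=cv2.cvtColor(im,cv2.COLOR_BGR2HSV);m=cv2.inRange(h,(135,80,30),(165,255,255));m[:,:140]=0;m[:,172:]=0;m[:105]=0;m[140:]=0
v,u=np.nonzero(m);print(u.mean(),v.mean(),u.min(),u.max(),v.min(),v.max(),s["joints"].round(1),s["tool_rot"])
E
```

```text
foot [132.84144936 169.84880999]
-60 [146.6 117.9] parcel elev 25.0
-30 [147.7 118.3] parcel elev 46.0
-15 [149.5 119.2] parcel elev 53.0
0 [152.  120.6] parcel elev 55.0
15 [155.  122.4] parcel elev 52.0
30 [158.3 124.3] parcel elev 44.0
60 [164.9 128.3] parcel elev 23.0
154.95774647887325 122.36619718309859 148 162 116 129 [ 31.4  -8.4 -24.3 131.8  76.7  10.2 -86.4] [125.14161606   1.21408574  68.86200434]
```

```bash
python3 -m creep '[{"claw":0,"delta_pos":[0,0,0],"twist":[0,0,0]},{"claw":0,"delta_pos":[0,0,0],"twist":[0,0,0]},{"claw":0,"delta_pos":[0,0,0],"twist":[0,0,0]},{"claw":0,"delta_pos":[0,0,0],"twist":[0,0,0]},{"claw":0,"delta_pos":[0,0,0],"twist":[0,0,0]}]'
python3 - <<'E'
from cell import *
s=get_state();print(s["joints"].round(2),abs(s["qvel"]).max())
print(hand_in())
E
```

```text
time_s: 9.63
tcp_pos: [546.8, -183.3, 371.5]
tool_rot: [125.1, 1.2, 68.8]
wrist_force: [-0.1, -0.0, -1.0]
grip_width: 33.6
finger_force: 30.0
[ 31.46  -8.35 -24.24 131.85  77.07  10.18 -86.72] 0.2437706085154966
the job is handed in; nothing more can be done
None
```

I drew the violet figure out of the block and handed in at about 9.7 s, still holding it about 1 cm from the mat's middle, tipped about 55° with its parcel looking up and its lowest point roughly 26 cm above the mat. In the last scene picture nothing else on the bench looked moved, though I did not measure that.

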